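# Unhitch a tow coupler on its bench stand and hold it up

### The job

On the wooden stand, slide the yellow safety keeper along its track, off the blue tongue, until it lines up with the green mark, and leave it there. Then pull the red latch handle sideways, away from the coupler, against its spring, and lift the tongue off the hitch ball until the coupler is raised about 7 cm. Finish while still holding it up there in the gripper, without letting go and without disturbing the other things on the bench.

Things in the scene. Friction and masses are not known exactly. Their poses are not given: they have to be found in the camera images.
- fixture: Fixed wooden stand, plate 20 mm thick on the bench. Its x runs along the tongue from coupler to hinge (away from the robot at yaw 0), y sideways, z up. Origin on the bench under the tongue's midline; plate spans x -180..180, y -110..210 mm. Carries the hitch ball (x -90, y 0), the hinge yoke (x 160, 97 mm tall, 72 mm wide) and a track along y (x 40, y 30..215, top 32 mm above the bench).
- ball (a point): Centre of the steel hitch ball, 50 mm diameter, 70 mm above the bench. Just below its middle is a flat flange, 47 mm diameter, under which the latch's claw sits. Its axes are the fixture's.
- tongue: Blue tongue, 0.7 to 1.1 kg with latch: 40 mm square tube, 205 mm long, then a coupler hood 92 x 72 mm over the ball, top 104 mm above the bench. Origin on the hinge pin (fixture x 160, y 0, z 75); axes the fixture's when down. The coupler end swings up freely about +y, radius 250 mm, and falls when let go. Latch home: rises only a few mm. Keeper arm over it: rises about 10 mm at the coupler.
- coupler_seat (a point): Point of the tongue that coincides with the ball's centre while down, 250 mm from the hinge pin. Its height above ball is how far the coupler is raised (70 mm up = tongue turned 0.28 rad).
- latch_grip (a point): Point to grip on the red upright latch handle on the tongue: a flat bar 24 mm (fixture x) by 10 mm (fixture y), its centre 21 mm below the bar's top. Tongue down, latch home: fixture x -90, y -72, z 125 mm. The hood's side is 31 mm off on the +y side, its top 21 mm lower. Close along fixture y, pull to fixture -y. It rises and leans with the tongue, which can be lifted by it.
- latch (a joint): How far the latch is pulled out along fixture -y, m: 0 home, 0.022 at its stop. From 0.012 the claw is clear of the ball's flange; aim for 0.018 and keep it there while lifting off. Spring: about 4 N at 0 rising to 12 N at the stop; returns by itself when let go.
- keeper: Safety keeper: dark carriage on the track, yellow arm 20 mm wide reaching 90 mm to fixture -y over the tongue (100 to 112 mm above the bench), yellow grip block on top. Slides along fixture y only, about 1.5 N of friction, stays where left. Origin: bottom centre of the carriage (fixture x 40; y 60..85 at the start, 195 at the far stop). Axes the fixture's.
- keeper_grip (a point): Centre of the keeper's yellow grip block, 18 x 18 mm and 42 mm tall, standing on the arm: 140 mm above the bench, about 15 mm below the block's top, 28 mm above the arm's top, above the carriage's white index line.
- mark: Fixed green mark beside the track on its +x side, 30 (x) x 8 (y) x 13 mm, on the stand's plate. Origin: underside's centre, at fixture x 72 and y from 137 to 175. Axes the fixture's. The keeper is in place when keeper_grip has the same fixture y; its arm is then clear of the tongue.
- grease_tin: Bystander: closed steel tin, 56 mm diameter, 45 mm tall, loose on the stand's near left part. Origin: underside's centre.
- spare_nut: Bystander: brass collar, 38 mm diameter, 16 mm tall, loose on the stand's far left part. Origin: underside's centre.
- wrench: Bystander: flat wrench 150 mm long, 8 mm thick, loose on the stand's right edge beside the tongue, lying along its own x. Origin: underside's centre.
- hammer: Bystander: hammer 260 mm long lying on the bench at the left, along its own x. Origin: underside's centre.
- red_jar: Bystander: red jar, 68 mm diameter, 100 mm tall, on the bench at the left. Origin: underside's centre.
- amber_bottle: Bystander: amber bottle, 52 mm diameter, 120 mm tall, on the bench at the right. Origin: underside's centre.
- steel_slug: Bystander: upright steel cylinder, 50 mm diameter, 50 mm tall, on the bench at the right. Origin: underside's centre.

How it is judged:
On the way, in this order (a step that is already met when the one before it is completed fails the run):
1. the keeper lines up with the green mark, the tongue still down (y of keeper_grip in the frame of mark between -0.008 and 0.008 m and z of coupler_seat in the frame of ball below 0.012 m), for 0.3 s.
2. the latch is pulled clear of the ball's flange while the tongue is still down (value of joint latch above 0.012 m and z of coupler_seat in the frame of ball below 0.02 m), for 0.1 s.
At the end, for the whole second after the job is handed in: The coupler is held still, 45 to 105 mm above its seat on the ball, by the gripper's fingers on the tongue or its latch handle (over 1 N), with nothing else carrying it, and the keeper is within 10 mm of the green mark (z of coupler_seat in the frame of ball between 0.045 and 0.105 m and y of keeper_grip in the frame of mark between -0.01 and 0.01 m and contact force between the fingers and tongue above 1 N and angular speed of tongue below 0.15 rad/s and contact force between tongue and keeper below 0.3 N); the arm keeps its last pose, push and grip.
It fails at once if a bystander is moved more than 40 mm (distance of any of grease_tin, spare_nut, wrench, hammer, red_jar, amber_bottle, steel_slug from where it was at the start of the episode above 0.04 m).
It also fails if it takes over 42 s, if anything falls off the work surface, if the arm or the gripper's body presses on something with over 40 N, if the wrist force passes 120 N, or if a joint passes its speed limit or range.

### The arm

A 6-joint arm with a two-finger parallel gripper is mounted at the origin on the work surface. World frame = base frame: x ahead of the robot, y to its left, z up, the work surface at z = 0. Lengths are in m, angles in rad, forces in N, time in s.
With the tool pointing down it reaches from about 0.275 to 0.975 m from the base axis. Payload 8.4 kg.
Tool frame: the origin (TCP) lies at the very end of the fingers, on their centre line; the grasp point (between the pads) lies 19 mm behind it; z points along the fingers, y is the line along which they close (so a half turn about z gives the same grasp; the last joint's range is limited). The gripper opens to 92 mm and grips with 3 to 60 N. Pads are 20 mm wide; open, the fingers measure 128 mm over their backs; the gripper's body (75 mm by 189 mm) begins 69 mm behind the grasp point.
Start: joints at [-1.144, 0.353, 1.633, -0, 1.155, -0.002], TCP at [0.26, -0.568, 0.215] pointing down, gripper open.
Joint ranges: [-2.63, 2.63], [-0.92, 2.1], [0.06, 2.66], [-1.3, 4.44], [0, 2.69], [-3.02, 3.02]. Speed limits (rad/s): [2.22, 2.22, 2.79, 3.14, 3.14, 3.14].

### API

Orientations are given as [roll, pitch, yaw] about the fixed x, y, z axes, in that order (R = Rz(yaw) Ry(pitch) Rx(roll)).
In Python, from plant import * gives the robot as it stands.
- The arm moves only by the shell command python3 -m jog 'ROWS' [OPENING] [FORCE]. ROWS is JSON, a list of rows, each a list of 2 entries, a list of its own where there are three numbers: the shift along the tool's x, y, z in units of 30 mm (1.0 is 30 mm), then the turn, a rotation vector about the tool's x, y, z in degrees. A call has 1 to 8 rows; each row shifts and turns the commanded pose from where the row before left it, along the tool's axes as they then stand; what a row does not reach is not made up. A row lasts 1/8 s, in which the tool goes at most 62.5 mm and 10.7 degrees, less where a joint would pass 70% of its speed; a pose out of reach is approached as far as the arm can. A call is refused whole if a number of a shift passes 1 or a number of a turn 10.7, either way. A call with a gripper value outside its range is refused whole. OPENING is the opening, from -1 (shut) to 1 (fully open), set as the call begins (- or left out, the last holds). The fingers move at their own pace and stop on an object; FORCE is the grip in N (left out, the last holds). Time passes only in rows, so rows that do not move let the fingers close. It gives the time, the measured TCP pose, the force, the opening and the grip force at its end, in the units of the state.
- read_state(): the state, without advancing time (a new reading comes with each control period).
- read_camera(name): name is "scene" or "top" or "wrist"; returns the picture (384x512x3 uint8, red, green, blue); there is no depth.
- camera_model(name): a dict with "fx", "fy", "cx", "cy" (pixels), "R" (3x3) and "t" (3): a world point X has camera coordinates R X + t; the wrist camera has in their place "mount" (4x4, takes a point from camera to tool coordinates, whose origin is the TCP and whose axes are the flange's). Camera axes: x right, y down, z forward; pixel columns grow to the right and rows downward; lengths in m; the calibration is good to about 2 mm. A picture is of the moment at which its call begins: read the wrist's pose just before it. camera_model takes no time and is no camera call.
- close_job(): hands the job in; it is judged then, once.
Trained networks look in the newest picture that a camera, given by its name, has taken for a name from the list of things; names that differ only in an ending like _2 or _b are one class to them, and where a whole thing is asked for, a point or a joint stands for the part that bears it (a point fixed in the world has none). Each returns a list of dicts, best first, with "p" (0 to 1); they miss things now and then, are a little off and sometimes report something else, mostly with a low value. They report only what shows in the picture. A call takes as long as a camera call.
- find_in(camera, query): "centre" ([column, row] in pixels, amid what is visible of it).
The state is a dict: "t": time; "qpos": joint angles; "dq": joint speeds; "joint_efforts": joint torques, N m; "position": TCP position; "eef_rot": TCP orientation; "force": force on the tool from outside, world axes, zero at the start; "torque": the same for the moment, N m; "grip_width": finger opening in m; "finger_force": force on a finger pad.
Only numpy, scipy, OpenCV 4.12 (cv2) and the standard library are available. Lean on these libraries where they do the work, as an engineer would, in place of code of your own. Each camera call takes 0.05 s, during which the arm holds its last target. There are 200 camera calls.

## Working session

There is one attempt and no reset: what is moved stays moved. The work goes in short steps, Python scripts to look and compute and a shell command to move; the robot and the scene stay as the last step left them, time stands still between calls to the robot, and variables do not carry over. Pictures are saved under pics/ and viewed, at most 10 in all, crops included, and the job is handed in when it is done.

```bash
ls; mkdir -p pics
python3 - <<'E'
from plant import *
import cv2,numpy as np
s=read_state();print(s)
for c in("scene","top"):
    im=read_camera(c);cv2.imwrite(f"pics/{c}0.png",im[:,:,::-1])
    m=camera_model(c);print(c,{k:np.round(v,4).tolist() for k,v in m.items()})
    for q in("keeper_grip","keeper","mark","latch_grip","fixture","tongue","ball","grease_tin","spare_nut","wrench"):
        print(q,[(np.round(d["centre"],1).tolist(),round(d["p"],2)) for d in find_in(c,q)[:2]])
print(camera_model("wrist"))
E
```

```text
pics
{'t': 0.0, 'qpos': array([-1.14437977e+00,  3.53649727e-01,  1.63410523e+00,  2.83608354e-05,
        1.15517421e+00, -2.38725219e-03]), 'dq': array([ 0.00100864,  0.00060087,  0.00057331, -0.00121746, -0.00121958,
       -0.00104015]), 'joint_efforts': array([ 2.08646918e-03, -5.93850410e+01, -3.34208965e+01,  6.99954294e-02,
        2.35799351e-02, -7.97648795e-05]), 'position': array([ 0.2596848 , -0.56797746,  0.21387506]), 'eef_rot': array([-3.14025620e+00, -2.91215396e-05,  4.28792325e-01]), 'force': array([ 0.0415338 ,  0.61287976, -0.25094571]), 'torque': array([-0.0082904 ,  0.01805328, -0.02892375]), 'finger_force': 0.0, 'grip_width': 0.09162802058693655}
scene {'fx': 355.9187, 'fy': 355.9187, 'cx': 253.8924, 'cy': 192.2607, 'R': [[-0.4196, 0.9077, 0.0018], [0.4825, 0.2247, -0.8466], [-0.7689, -0.3543, -0.5323]], 't': [0.2533, -0.1675, 1.5624]}
keeper_grip [([272.0, 207.4], 0.59), ([397.3, 271.8], 0.44)]
keeper [([273.1, 209.2], 0.79)]
mark [([270.7, 258.2], 0.6), ([262.2, 197.1], 0.42)]
latch_grip [([265.3, 179.4], 0.49)]
fixture [([274.2, 232.0], 0.84)]
tongue [([264
[... 451 characters left out ...]
0], 0.37)]
latch_grip [([255.3, 223.0], 0.59)]
fixture [([237.4, 193.6], 0.71)]
tongue [([250.9, 207.8], 0.83)]
ball [([234.0, 194.3], 0.63), ([234.6, 182.0], 0.55)]
grease_tin [([209.1, 214.0], 0.56)]
spare_nut []
wrench [([269.8, 178.0], 0.47)]
{'fx': 282.9606119100591, 'fy': 282.9606119100591, 'cx': 255.74723670267116, 'cy': 192.88298444757692, 'mount': array([[ 1.10791637e-03, -9.64404710e-01, -2.64428303e-01,
         7.35977867e-02],
       [ 9.99999227e-01,  9.19256102e-04,  8.37204646e-04,
        -2.35656960e-05],
       [-5.64326773e-04, -2.64429026e-01,  9.64404983e-01,
        -1.70346058e-01],
       [ 0.00000000e+00,  0.00000000e+00,  0.00000000e+00,
         1.00000000e+00]])}
```

Run:
```python
import cv2
a=cv2.imread("pics/top0.png")[120:270,150:350];b=cv2.imread("pics/scene0.png")[130:290,180:390]
cv2.imwrite("pics/topc.png",cv2.resize(a,(800,600),interpolation=cv2.INTER_CUBIC))
cv2.imwrite("pics/scenec.png",cv2.resize(b,(787,600),interpolation=cv2.INTER_CUBIC))
```

```text
(no output)
```

View pics/topc.png

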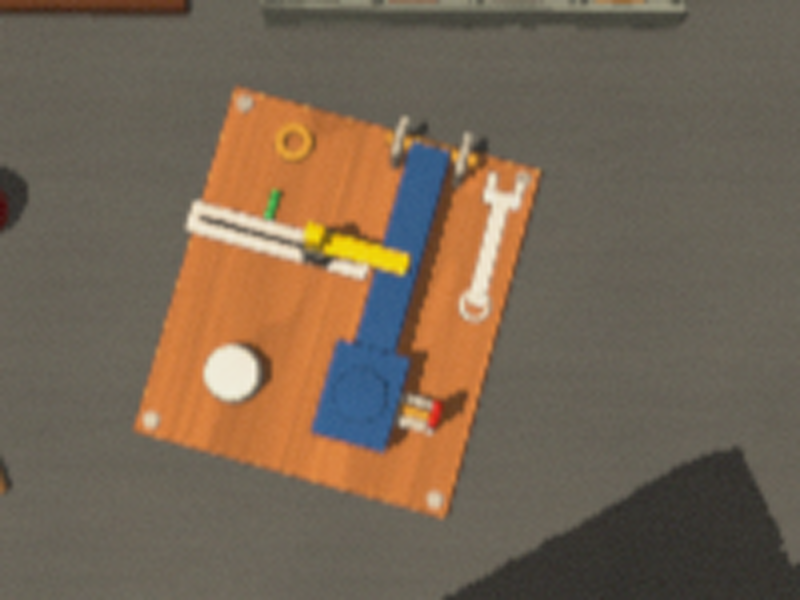

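View pics/scenec.png

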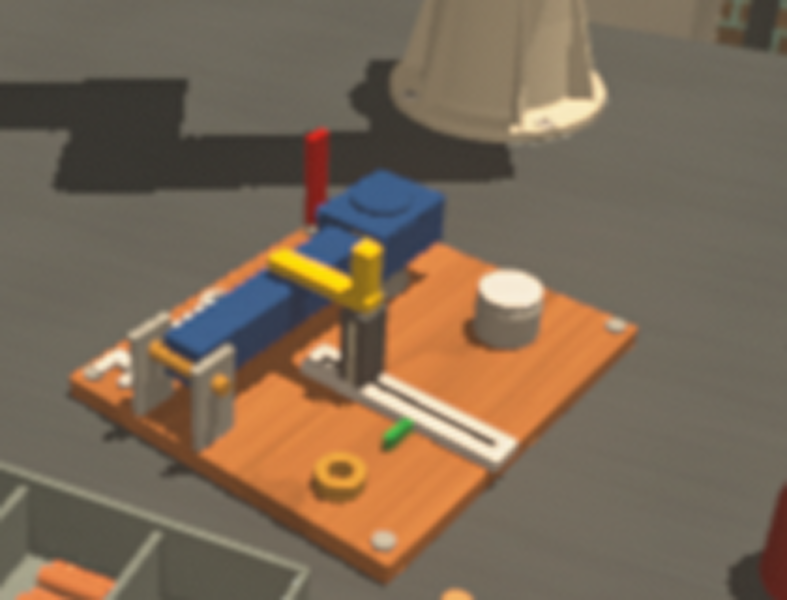

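The top view shows the stand turned slightly clockwise. The keeper grip is at about (228,179) px, the green mark at about (218,171), and the red handle at about (259,223). The scene view agrees. Next I'll fit the fixture pose from the corners and handle in both views.

```bash
cat > h.py <<'E'
from plant import *
import numpy as np,cv2
from scipy.spatial.transform import Rotation as Ro
def proj(c,X):
    m=camera_model(c);p=np.array(m["R"])@X+m["t"];return np.array([m["cx"]+m["fx"]*p[0]/p[2],m["cy"]+m["fy"]*p[1]/p[2]])
def fx(p,X):
    c,s=np.cos(p[2]),np.sin(p[2]);return np.array([p[0]+c*X[0]-s*X[1],p[1]+s*X[0]+c*X[1],X[2]])
def Rcur(s): return Ro.from_euler("xyz",s["eef_rot"])
def plan(target,yaw,s=None):
    """shift to target in tool axes, 30mm units, and turn (deg about tool z) for tool-down yaw"""
    s=s or read_state();R=Rcur(s)
    Rt=Ro.from_euler("xyz",[np.pi,0,yaw])
    return R.inv().apply(np.array(target)-s["position"])/.03,np.degrees((R.inv()*Rt).as_rotvec())
E
python3 - <<'E'
from h import *
from scipy.optimize import least_squares
im={c:cv2.imread(f"pics/{c}0.png") for c in("top","scene")}
T=lambda x,y:(150+x/4-.4,120+y/4-.4);S=lambda x,y:(180+x/3.75-.4,130+y/3.75-.4)
O=[("top",T(235,87),(.18,.21,.02)),("top",T(541,168),(.18,-.11,.02)),("top",T(447,518),(-.18,-.11,.02)),("top",T(135,432),(-.18,.21,.02)),
("top",T(435,413),(-.09,-.072,.146)),("top",T(360,393),(-.09,0,.106)),
("scene",S(386,568),(.18,.21,.02)),("scene",S(70,380),(.18,-.11,.02)),("scene",S(637,328),(-.18,.21,.02)),("scene",S(317,131),(-.09,-.072,.146))]
# keeper p[3], mark p[4]
K=[("top",T(314,235),(.04,.155),3),("scene",S(368,245),(.04,.155),3),("top",T(273,203),(.072,.033),4),("scene",S(397,433),(.072,.03),4)]
def r(p):
    a=[proj(c,fx(p,np.array(X)))-u for c,u,X in O]+[proj(c,fx(p,(x[0],p[k],x[1])))-u for c,u,x,k in K]
    return np.concatenate(a)
q=least_squares(r,[.6,0,-.2,.07,.15],loss="soft_l1");print(q.x.round(4),r(q.x).reshape(-1,2).round(1).tolist())
p=q.x;np.save("p.npy",p)
for n,X in(("keeper",(.04,p[3],.140)),("keeper_goal",(.04,p[4],.14)),("latch",(-.09,-.072,.125))):print(n,fx(p,X).round(4))
E
```

```text
[ 0.5444  0.0042 -0.2657  0.0803  0.1391] [[-0.2, -0.2], [-0.1, 0.4], [-0.2, 0.1], [-0.6, -0.2], [0.1, 0.0], [0.1, 0.4], [0.5, -0.1], [-1.1, -0.7], [0.2, -0.3], [-0.5, 0.5], [-0.2, -0.7], [-0.6, 0.5], [-0.4, 0.4], [-0.0, -0.4]]
keeper [0.6041 0.0712 0.14  ]
keeper_goal [0.6195 0.1279 0.14  ]
latch [ 0.4387 -0.0417  0.125 ]
```

```bash
python3 -m jog '[[[0,0,0],[0,0,10]],[[0,0,0],[0,0,10]],[[0,0,0],[0,0,10]],[[0,0,0],[0,0,9.8]],[[0.2,-1,0],[0,0,0]],[[0.2,-1,0],[0,0,0]],[[0.2,-1,0],[0,0,0]],[[0.2,-1,0],[0,0,0]]]' 1 && python3 -m jog '[[[0.2,-1,0],[0,0,0]],[[0.2,-1,0],[0,0,0]],[[0.2,-1,0],[0,0,0]],[[0.2,-1,0],[0,0,0]],[[0.2,-1,0],[0,0,0]],[[0.2,-1,0],[0,0,0]],[[0.2,-1,0],[0,0,0]],[[0.2,-1,0],[0,0,0]]]' && python3 -m jog '[[[0.2,-1,0],[0,0,0]],[[0.2,-1,0],[0,0,0]],[[0.2,-1,0],[0,0,0]],[[0.2,-1,0],[0,0,0]],[[0.2,-1,0],[0,0,0]],[[0.2,-1,0],[0,0,0]],[[0.2,-1,0],[0,0,0]],[[0.2,-1,0],[0,0,0]]]'
python3 - <<'E'
from h import *
p=np.load("p.npy")
print(plan(fx(p,(.04,p[3],.121)),p[2]))
s=read_state();im=read_camera("wrist");cv2.imwrite("pics/w1.png",im[:,:,::-1]);np.save("w1.npy",np.r_[s["position"],s["eef_rot"]])
for q in("keeper_grip","mark","latch_grip"):print(q,find_in("wrist",q)[:2])
E
```

```text
t: 2.1
position: [0.3149, -0.4581, 0.2146]
eef_rot: [3.142, -0.0, -0.266]
force: [0.1, 0.1, 0.1]
grip_width: 0.0919
finger_force: 0.0
t: 3.1
position: [0.4243, -0.2391, 0.2148]
eef_rot: [3.141, -0.0, -0.266]
force: [-0.3, 0.5, 0.7]
grip_width: 0.0918
finger_force: 0.0
t: 4.1
position: [0.5338, -0.0201, 0.2147]
eef_rot: [-3.142, -0.0, -0.266]
force: [-0.2, -0.2, 0.2]
grip_width: 0.0922
finger_force: 0.0
(array([ 1.46247844, -3.54929634,  3.12510136]), array([-0.00351016, -0.02007521, -0.00343311]))
keeper_grip [{'centre': [169.6, 147.8], 'p': 0.68}, {'centre': [111.9, 56.6], 'p': 0.48}]
mark [{'centre': [120.5, 115.3], 'p': 0.8}]
latch_grip [{'centre': [292.3, 251.3], 'p': 0.97}]
```

View pics/w1.png

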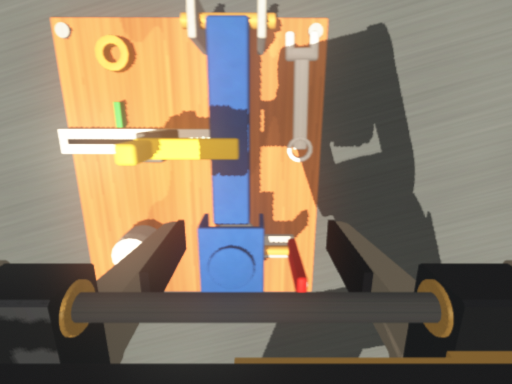

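The wrist view shows the green mark at (119,113), the keeper block top at about (126,153) and the red handle at (300,270). Next I'll refine the pose with this picture.

```bash
cat >> h.py <<'E'
def wray(pose,uv,z,p):
    m=camera_model("wrist");R=Ro.from_euler("xyz",pose[3:]).as_matrix();M=np.array(m["mount"])
    d=R@M[:3,:3]@np.array([(uv[0]-m["cx"])/m["fx"],(uv[1]-m["cy"])/m["fy"],1]);o=pose[:3]+R@M[:3,3]
    X=o+d*(z-o[2])/d[2];c,s=np.cos(p[2]),np.sin(p[2]);e=X-[p[0],p[1],0]
    return np.array([c*e[0]+s*e[1],-s*e[0]+c*e[1],z])
E
python3 - <<'E'
from h import *
p=np.load("p.npy");w=np.load("w1.npy");im=cv2.imread("pics/w1.png").astype(int)
B,G,R=im[...,0],im[...,1],im[...,2]
ys,xs=np.where((G>R+40)&(G>B+30));k=(ys<200);ys,xs=ys[k],xs[k];print(len(xs),xs.min(),xs.max(),ys.min(),ys.max())
print("mark",wray(w,(xs.mean(),ys.mean()),.031,p).round(4))
h=cv2.cvtColor(im.astype(np.uint8),cv2.COLOR_BGR2HSV)
y,x=np.where((abs(h[...,0].astype(int)-26)<6)&(h[...,1]>180)&(h[...,2]>150));k=(x<150)&(y>130)&(y<180);print("yellow",x[k].min(),y[k].min(),y[k].max())
for uv in((116,153),(137,153),(126,141),(126,165)):print(uv,wray(w,uv,.155,p).round(4))
for uv in((62,29),(316,29)):print(uv,wray(w,uv,.02,p).round(4))
a=cv2.resize(cv2.imread("pics/w1.png")[80:200,60:260],(800,480),interpolation=cv2.INTER_CUBIC);cv2.imwrite("pics/w1c.png",a)
E
```

```text
144 114 122 102 126
mark [0.0712 0.1393 0.031 ]Traceback (most recent call last):
  File "<stdin>", line 7, in <module>
    return umr_minimum(a, axis, None, out, keepdims, initial, where)
ValueError: zero-size array to reduction operation minimum which has no identity
```

```bash
python3 -m jog '[[[0.5,-1,0],[0,0,0]],[[0.5,-1,0],[0,0,0]],[[0.46,-1,0],[0,0,0]],[[0,-0.55,0],[0,0,0]],[[0,0,0],[0,0,0]]]' && python3 -m jog '[[[0,0,0.8],[0,0,0]],[[0,0,0.8],[0,0,0]],[[0,0,0.8],[0,0,0]],[[0,0,0.7],[0,0,0]],[[0,0,0],[0,0,0]]]' && python3 -m jog '[[[0,0,0],[0,0,0]],[[0,0,0],[0,0,0]],[[0,0,0],[0,0,0]],[[0,0,0],[0,0,0]],[[0,0,0],[0,0,0]],[[0,0,0],[0,0,0]]]' -1 12
python3 - <<'E'
from h import *
p=np.load("p.npy")
print(plan(fx(p,(.04,.1392,.121)),p[2]))
E
```

```text
t: 4.92
position: [0.6029, 0.0702, 0.2143]
eef_rot: [3.141, 0.001, -0.265]
force: [-0.4, 0.7, -0.0]
grip_width: 0.0921
finger_force: 0.0
t: 5.55
position: [0.6015, 0.0689, 0.1203]
eef_rot: [3.14, 0.003, -0.267]
force: [-0.6, -0.5, -0.8]
grip_width: 0.092
finger_force: 0.0
t: 6.3
position: [0.6035, 0.0703, 0.1216]
eef_rot: [3.142, 0.0, -0.266]
force: [0.1, 0.3, -0.2]
grip_width: 0.0338
finger_force: 0.0
(array([ 0.01173253, -1.9971281 ,  0.01850094]), array([2.43432281e-03, 5.46248294e-03, 5.12900590e-05]))
```

```bash
python3 -m jog '[[[0,0,0],[0,0,0]],[[0,0,0],[0,0,0]],[[0,0,0],[0,0,0]],[[0,0,0],[0,0,0]]]' && python3 -m jog '[[[0,-0.4,0],[0,0,0]],[[0,-0.4,0],[0,0,0]],[[0,-0.4,0],[0,0,0]],[[0,-0.4,0],[0,0,0]],[[0,-0.4,0],[0,0,0]],[[0,0,0],[0,0,0]],[[0,0,0],[0,0,0]],[[0,0,0],[0,0,0]]]'
python3 - <<'E'
from h import *
p=np.load("p.npy")
print(plan(fx(p,(.04,.1392,.121)),p[2]))
s=read_state();im=read_camera("wrist");cv2.imwrite("pics/w2.png",im[:,:,::-1]);np.save("w2.npy",np.r_[s["position"],s["eef_rot"]])
E
```

```text
t: 6.8
position: [0.6035, 0.0703, 0.1215]
eef_rot: [-3.142, 0.0, -0.266]
force: [0.4, 1.2, -0.2]
grip_width: 0.0177
finger_force: 12.0
t: 7.8
position: [0.6194, 0.128, 0.1216]
eef_rot: [-3.141, -0.0, -0.266]
force: [2.1, 1.4, -2.8]
grip_width: 0.018
finger_force: 12.0
(array([ 0.00706706, -0.0012189 ,  0.01891377]), array([-0.01710002, -0.00913554, -0.02450382]))
```

View pics/w2.png

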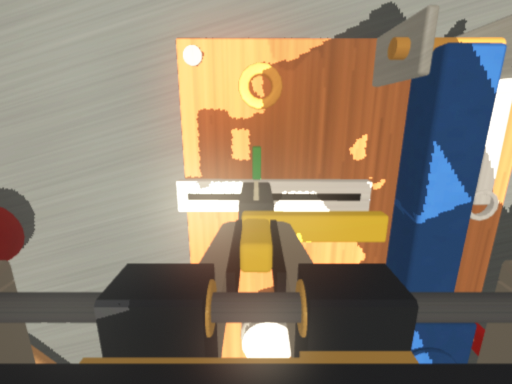

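The index line at (256,190) lines up with the green mark at (256,163), so the keeper is in place. Next I'll release it, rise and move over to the latch handle.

```bash
python3 -m jog '[[[0,0,0],[0,0,0]],[[0,0,0],[0,0,0]],[[0,0,0],[0,0,0]],[[0,0,0],[0,0,0]],[[0,0,-0.8],[0,0,0]],[[0,0,-0.8],[0,0,0]],[[0,0,-0.8],[0,0,0]],[[0,0,-0.6],[0,0,0]]]' 0 && python3 -m jog '[[[-0.62,1,0],[0,0,0]],[[-0.62,1,0],[0,0,0]],[[-0.62,1,0],[0,0,0]],[[-0.62,1,0],[0,0,0]],[[-0.62,1,0],[0,0,0]],[[-0.62,1,0],[0,0,0]],[[-0.62,1,0],[0,0,0]],[[0,0,0],[0,0,0]]]' -0.1 40
python3 - <<'E'
from h import *
p=np.load("p.npy")
print(plan(fx(p,(-.09,-.072,.112)),p[2]))
s=read_state();w=np.r_[s["position"],s["eef_rot"]];im=read_camera("wrist");cv2.imwrite("pics/w3.png",im[:,:,::-1]);np.save("w3.npy",w)
i=im.astype(int);ys,xs=np.where((i[...,0]>120)&(i[...,1]<60)&(i[...,2]<60));k=abs(xs-256)<60;print(xs[k].mean(),ys[k].mean(),xs[k].min(),xs[k].max(),wray(w,(xs[k].mean(),ys[k].mean()),.146,p),read_state()["grip_width"])
E
```

```text
t: 8.85
position: [0.6195, 0.1282, 0.2127]
eef_rot: [-3.141, -0.001, -0.266]
force: [0.4, 0.4, -0.3]
grip_width: 0.0457
finger_force: 0.0
t: 9.85
position: [0.437, -0.0412, 0.2117]
eef_rot: [3.141, 0.001, -0.268]
force: [0.6, 0.5, 0.1]
grip_width: 0.0413
finger_force: 0.0
(array([ 5.90604985e-02, -2.22748159e-03,  3.32180902e+00]), array([ 0.01647554,  0.02966128, -0.11682374]))<stdin>:5: RuntimeWarning: Mean of empty slice.
  ret = ret.dtype.type(ret / rcount)
Traceback (most recent call last):
ValueError: zero-size array to reduction operation minimum which has no identity
```

View pics/w3.png

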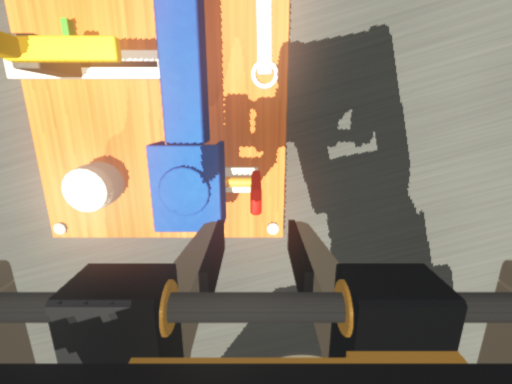

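The handle sits at column 256, centred between the fingers, and its top is at about row 210. Next I'll descend and grip.

```bash
python3 -m jog '[[[0.06,0,0.8],[0,0,0]],[[0,0,0.8],[0,0,0]],[[0,0,0.8],[0,0,0]],[[0,0,0.6],[0,0,0]],[[0,0,0.32],[0,0,0]],[[0,0,0],[0,0,0]]]' && python3 -m jog '[[[0,0,0],[0,0,0]],[[0,0,0],[0,0,0]],[[0,0,0],[0,0,0]],[[0,0,0],[0,0,0]],[[0,0,0],[0,0,0]],[[0,0,0],[0,0,0]]]' -1 40
python3 - <<'E'
from h import *
p=np.load("p.npy")
print(plan(fx(p,(-.09,-.072,.112)),p[2]),plan(fx(p,(-.09,-.09,.112)),p[2])[0])
E
```

```text
t: 10.65
position: [0.4404, -0.0404, 0.1116]
eef_rot: [3.142, 0.001, -0.265]
force: [0.3, 0.2, -0.1]
grip_width: 0.0416
finger_force: 0.0
t: 11.4
position: [0.4402, -0.0418, 0.1124]
eef_rot: [3.14, -0.001, -0.265]
force: [-2.0, -6.9, 3.1]
grip_width: 0.0099
finger_force: 40.0
(array([-0.05170251,  0.01033133,  0.01354263]), array([ 0.08889477, -0.03812951,  0.02179787])) [-0.05193109  0.61033056  0.01447346]
```

```bash
python3 -m jog '[[[0,0.15,0],[0,0,0]],[[0,0.15,0],[0,0,0]],[[0,0.15,0],[0,0,0]],[[0,0.17,0],[0,0,0]],[[0,0,0],[0,0,0]],[[0,0,0],[0,0,0]],[[0,0,0],[0,0,0]]]'
python3 - <<'E'
from h import *
p=np.load("p.npy")
print(plan(fx(p,(-.09,-.072,.112)),p[2])[0])
E
```

```text
t: 12.28
position: [0.4359, -0.0576, 0.1124]
eef_rot: [-3.139, -0.001, -0.267]
force: [1.7, 10.4, 3.9]
grip_width: 0.0099
finger_force: 40.0
[-0.05284229 -0.53787234  0.01421523]
```

```bash
python3 -m jog '[[[0.02,0.02,-0.15],[0,-1,0]],[[0.04,0.02,-0.29],[0,-2,0]],[[0.04,0,-0.29],[0,-2,0]],[[0.04,0,-0.29],[0,-2,0]],[[0,0,0],[0,0,0]]]'
python3 - <<'E'
from h import *
p=np.load("p.npy");s=read_state();print(s["torque"])
e=s["position"]-[p[0],p[1],0];c,q=np.cos(p[2]),np.sin(p[2]);print(c*e[0]+q*e[1],-q*e[0]+c*e[1],e[2])
E
```

```text
t: 12.9
position: [0.4418, -0.0601, 0.1424]
eef_rot: [-3.138, 0.121, -0.267]
force: [4.8, 9.2, -6.5]
grip_width: 0.0097
finger_force: 40.0
[ 1.63432912 -1.18382233 -0.27989012]
-0.08217127546743407 -0.08898096270436041 0.14243716710526846
```

Off the ball: the TCP has risen 30 mm at 7°, with low forces. I'll keep lifting.

```bash
python3 -m jog '[[[0.04,0,-0.29],[0,-2,0]],[[0.04,0,-0.29],[0,-2,0]],[[0.04,0,-0.29],[0,-2,0]],[[0.04,0,-0.29],[0,-2,0]],[[0.02,0,-0.15],[0,-1,0]],[[0,0,0],[0,0,0]],[[0,0,0],[0,0,0]],[[0,0,0],[0,0,0]]]' && python3 -m jog '[[[0,0,0],[0,0,0]],[[0,0,0],[0,0,0]],[[0,0,0],[0,0,0]],[[0,0,0],[0,0,0]]]'
python3 - <<'E'
from h import *
for c in("scene","top","wrist"):
    a=read_camera(c);cv2.imwrite(f"pics/{c}9.png",a[:,:,::-1])
a=cv2.imread("pics/scene9.png")[120:280,170:390];b=cv2.imread("pics/top9.png")[120:270,150:350]
cv2.imwrite("pics/end.png",np.hstack([cv2.resize(a,(412,300)),cv2.resize(b,(388,300))]))
E
```

```text
t: 13.9
position: [0.4546, -0.0633, 0.1793]
eef_rot: [-3.138, 0.275, -0.266]
force: [9.1, 7.7, -10.0]
grip_width: 0.0102
finger_force: 40.0
t: 14.4
position: [0.4546, -0.0633, 0.1793]
eef_rot: [-3.138, 0.275, -0.266]
force: [8.1, 8.6, -9.4]
grip_width: 0.009
finger_force: 40.0
```

View pics/end.png

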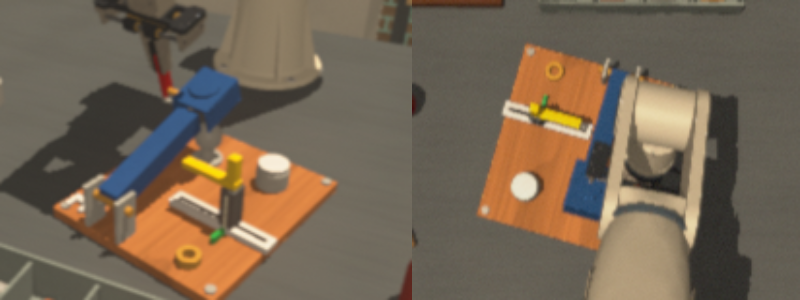

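View pics/wrist9.png

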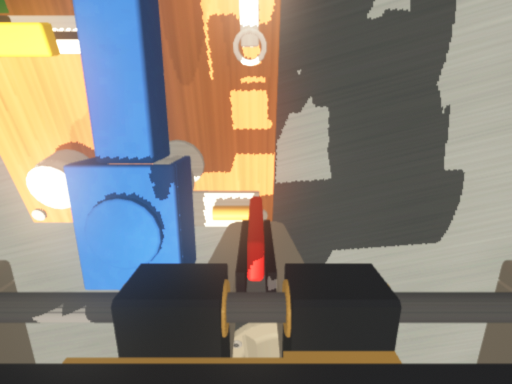

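The pictures show the tongue raised off the ball at about 16°, held by the red handle at (257,240). The keeper arm is clear of the tongue, and the keeper is still lined up with the mark.

```bash
python3 -c "
from plant import *
print(close_job())"
```

```text
the job is handed in; nothing more can be done
None
```

The job is handed in: the keeper sits at the green mark, the latch was pulled about 17 mm, and the gripper is still holding the coupler up by the latch handle at about 68 mm (estimated from the arm pose); hand-in returned no verdict.

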